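# One click up on the bakery oven's heat wheel, then start

### The job

On the red-topped oven control box, stroke the knurled black heat wheel with a fingertip, rubbing its top away from the robot (towards the back of the box), until it clicks into the next position and the yellow mark stands at the white pointer bars in place of the white mark; do not run on to the red mark. Then press the green start button on the same box all the way down and let it go. Leave the blue-topped box's wheel and button, the jar, the brush and the bowl as they are, and finish with the hand clear.

Things in the scene. Friction and masses are not known exactly. Their poses are not given: they have to be found in the camera images.
- red_unit: oven control box with a red cover plate, to be set: fixed to the bench, 130 (x) x 150 (y) x 74 (z) mm, steel sides. Origin at the centre of its underside; its +x points to its back (away from the robot, give or take half a radian of yaw), +y to its left, z up. The wheel lies at y = +35 mm, the button at y = -38 mm, both at x = 0.
- red_crown (a point): top of the red-topped box's knurled black wheel, 90 mm above the bench, 16 above the cover; fixed to the box, axes as the box. Wheel on edge in a slot, radius 40 mm, 24 wide, axle along the box's y. Sprung: sinks up to 6 mm, from about 1 N, 1.2 N/mm; pressed 4 mm (6 N), it turns with a finger rubbing along the box's +x, 21 mm per click.
- red_wheel (a joint): angle of that wheel, rad; grows as its top moves along the box's +x. Clicks at 0 (white mark at the two white pointer bars; the start, within 0.04), 0.52 (yellow mark), 1.05 (red mark). Let go, it snaps into the nearer click: from 0 to 0.52 beyond about 0.26, from 0.52 to 1.05 beyond about 0.79. Turning takes about 2 N at the rim.
- red_start_top (a point): centre of the top face of the green round start button (28 mm across) on the red-topped box, moves with the button; when up it stands 22 mm above the cover plate (96 mm above the bench). Pressed straight down.
- red_start (a joint): travel of that button, m: 0 up, 0.006 fully down (about 4 N), springs back; counts as pressed beyond 0.0045
- blue_unit: oven control box with a blue cover plate, to be left alone: fixed to the bench, 130 (x) x 150 (y) x 74 (z) mm, steel sides. Origin at the centre of its underside; its +x points to its back (away from the robot, give or take half a radian of yaw), +y to its left, z up. The wheel lies at y = +35 mm, the button at y = -38 mm, both at x = 0.
- blue_crown (a point): top of the blue-topped box's knurled black wheel, 90 mm above the bench, 16 above the cover; fixed to the box, axes as the box. Wheel on edge in a slot, radius 40 mm, 24 wide, axle along the box's y. Sprung: sinks up to 6 mm, from about 1 N, 1.2 N/mm; pressed 4 mm (6 N), it turns with a finger rubbing along the box's +x, 21 mm per click.
- blue_wheel (a joint): angle of that wheel, rad; grows as its top moves along the box's +x. Clicks at 0 (white mark at the two white pointer bars; the start, within 0.04), 0.52 (yellow mark), 1.05 (red mark). Let go, it snaps into the nearer click: from 0 to 0.52 beyond about 0.26, from 0.52 to 1.05 beyond about 0.79. Turning takes about 2 N at the rim.
- blue_start_top (a point): centre of the top face of the green round start button (28 mm across) on the blue-topped box, moves with the button; when up it stands 22 mm above the cover plate (96 mm above the bench). Pressed straight down.
- blue_start (a joint): travel of that button, m: 0 up, 0.006 fully down (about 4 N), springs back; counts as pressed beyond 0.0045
- jar: closed round amber glass jar with a steel cap, 50 mm across, 85 mm tall, loose, between the two boxes; origin at the centre of its underside
- brush: pastry brush lying flat beyond the boxes, 200 mm long along its x axis, loose; origin at its underside
- bowl: small steel bowl, 100 mm across, 45 mm tall, loose, beyond the boxes; origin at the centre of its underside

How it is judged:
On the way, in this order (a step that is already met when the one before it is completed fails the run):
1. a fingertip rests on the red-topped box's wheel (contact force between the fingers and red_unit above 0.5 N), for 0.05 s.
2. the red-topped box's wheel stands in its next click (yellow mark at the pointer) and the fingers have left it (value of joint red_wheel between 0.4336 and 0.6136 rad and contact force between the fingers and red_unit below 0.1 N), for 0.2 s.
3. then its green start button is pressed down (value of joint red_start above 0.0045 m), for 0.05 s.
At the end, for the whole second after the job is handed in: The red-topped box's wheel rests in its middle click (0.52 rad, within 0.09 rad) and its start button, pressed after the click, is up again; the blue-topped box's wheel is still in its first click (within 0.12 rad) and the jar, brush and bowl are within 20 mm of where they stood (value of joint red_wheel between 0.4336 and 0.6136 rad and velocity of joint red_wheel between -0.1 and 0.1 rad/s and value of joint red_start below 0.0015 m and value of joint blue_wheel between -0.12 and 0.12 rad and distance of each of jar, brush, bowl from where it was at the start of the episode below 0.02 m); the robot touches nothing.
It fails at once if the red-topped box's wheel is run past the yellow click towards the red mark (value of joint red_wheel above 0.85 rad).
It fails at once if the start button is pressed while the wheel is not in its yellow click (value of joint red_start above 0.003 m and (value of joint red_wheel below 0.3736 rad or value of joint red_wheel above 0.6736 rad)).
It fails at once if the blue-topped box's wheel is turned (value of joint blue_wheel above 0.15 rad or value of joint blue_wheel below -0.15 rad).
It fails at once if the blue-topped box's button is pressed (value of joint blue_start above 0.003 m).
It fails at once if the jar, the brush or the bowl is shoved or lifted (distance of any of jar, brush, bowl from where it was at the start of the episode above 0.02 m).
It also fails if it takes over 42 s, if anything falls off the work surface, if the arm or the gripper's body presses on something with over 40 N, if the wrist force passes 120 N, or if a joint passes its speed limit or range.

### The arm

A 6-joint arm with a two-finger parallel gripper is mounted at the origin on the work surface. World frame = base frame: x ahead of the robot, y to its left, z up, the work surface at z = 0. Lengths are in m, angles in rad, forces in N, time in s.
With the tool pointing down it reaches from about 0.25 to 0.775 m from the base axis. Payload 4 kg.
Tool frame: the origin (TCP) lies at the very end of the fingers, on their centre line; the grasp point (between the pads) lies 19 mm behind it; z points along the fingers, y is the direction in which the jaws open and shut (so a half turn about z gives the same grasp; the last joint's range is limited). The gripper opens to 85 mm and grips with 20 to 120 N. Pads are 22 mm wide; open, the fingers measure 114 mm over their backs; the gripper's body (76 mm by 85 mm) begins 54 mm behind the grasp point. The pads swing forward as they close: fully open they stand 13 mm farther back than shut.
Start: joints at [-1.301, 0.087, 1.371, -0, 1.684, -0.103], TCP at [0.2, -0.512, 0.195] pointing down, gripper open.
Joint ranges: [-3.1, 3.1], [-0.76, 2.03], [0.27, 2.55], [-1.08, 4.22], [0.17, 2.65], [-2.57, 2.57]. Speed limits (rad/s): [2.79, 2.79, 3.14, 3.14, 3.14, 3.14].

### API

Orientations are given as a rotation vector (axis times angle).
In Python, from station import manip gives the robot as it stands. The module is installed in compiled form; this text tells all that it offers.
- The arm moves only by the shell command python3 -m creep 'ROWS' [FORCE]. ROWS is JSON, a list of rows, each a list of 7 numbers: the finger opening in mm, from 0 to 85.4, then the shift along the tool's x, y, z in mm, then the turn, a rotation vector about the tool's x, y, z in degrees. A call has 1 to 20 rows; each row is the pose to reach, as a shift and turn from the pose commanded when the call began, along the tool's axes at that moment; what a row does not reach only later rows make up. A row lasts 1/8 s, in which the tool goes at most 62.5 mm and 10.7 degrees, less where a joint would pass 70% of its speed; a pose out of reach is approached as far as the arm can. A call with a gripper value outside its range is refused whole. The fingers move at their own pace and stop on an object; FORCE is the grip in N (left out, the last holds). Time passes only in rows, so rows that repeat a pose let the fingers close. It gives the time, the measured TCP pose, the force and the opening at its end, in the units of the state.
- manip.sense(): the state, without advancing time (a new reading comes with each control period).
- manip.camera(name): name is "scene" or "top"; returns the picture (384x512x3 uint8, red, green, blue); there is no depth.
- manip.get_calibration(name): a dict with "vertical_fov" (degrees; the focal length in pixels is half the picture's height over the tangent of half this angle, whatever the lens; pixels are square), "cx", "cy" (the principal point, pixels), "world_from_camera" (4x4, takes a point from camera to world coordinates). Camera axes: x right, y down, z forward; pixel columns grow to the right and rows downward; lengths in m; the calibration is good to about 2 mm. A picture is of the moment at which its call begins. get_calibration takes no time and is no camera call.
- manip.close_job(): hands the job in, once; it reports no verdict.
The state is a dict: "clock": time; "joint_pos": joint angles; "joint_vel": joint speeds; "joint_torque": joint torques, N m; "tcp_pos": TCP position; "tool_rot": TCP orientation; "force": force on the tool from outside, world axes, zero at the start; "torque": the same for the moment, N m; "gripper_width": finger opening in m.
Only numpy, scipy, OpenCV 4.12 (cv2) and the standard library are available. Lean on these libraries where they do the work, as an engineer would, in place of code of your own. Each camera call takes 0.05 s, during which the arm holds its last target.

## Working session

There is one attempt and no reset: what is moved stays moved. The work goes in short steps, Python scripts to look and compute and a shell command to move; the robot and the scene stay as the last step left them, time stands still between calls to the robot, and variables do not carry over. Pictures are saved under pics/ and viewed, and the job is handed in when it is done.

```bash
mkdir -p pics; python3 - <<'E'
from station import manip
import cv2
print(manip.sense())
for n in("scene","top"):
    im=manip.camera(n); cv2.imwrite(f"pics/{n}0.png",im[:,:,::-1]); print(n,manip.get_calibration(n))
E
```

```text
{'clock': 0.0, 'joint_pos': array([-1.30111175e+00,  8.79522895e-02,  1.37229602e+00, -1.06654140e-05,
        1.68359810e+00, -1.03114245e-01]), 'joint_vel': array([ 2.39027600e-05,  1.03280810e-04,  4.12101224e-05, -1.24402477e-03,
        1.87369870e-05,  1.23691510e-03]), 'joint_torque': array([ 8.89054991e-04, -3.51858366e+01, -3.13271856e+01,  3.17140200e-05,
        1.08206039e-02, -1.09883456e-05]), 'tcp_pos': array([ 0.20014878, -0.51165238,  0.19351952]), 'tool_rot': array([-3.08496774e+00, -5.81787978e-01,  3.10873762e-04]), 'force': array([ 0.10222352, -0.34126803, -0.40360438]), 'torque': array([ 0.02739795, -0.00322265, -0.02434217]), 'gripper_width': 0.08533612409534633}
scene {'vertical_fov': 55.93565236707856, 'cx': 256.41695751044045, 'cy': 193.5185436359792, 'world_from_camera': array([[-5.92242374e-01,  6.21568274e-01, -5.12739556e-01,
         1.07285099e+00],
       [ 8.05759341e-01,  4.57589775e-01, -3.75983355e-01,
         3.12988339e-01],
       [ 9.25053107e-04, -6.35817961e-01, -7.71838497e-01,
         7.49125803e-01],
       [ 0.00000000e+00,  0.00000000e+00,  0.00000000e+00,
         1.00000000e+00]])}
top {'vertical_fov': 44.785351509779076, 'cx': 254.03391780681267, 'cy': 192.52036534624563, 'world_from_camera': array([[ 0.0096629 , -0.99783668,  0.06502767,  0.55640142],
       [-0.99956509, -0.01145064, -0.02717566,  0.01621157],
       [ 0.02786148, -0.06473679, -0.99751335,  1.08410487],
       [ 0.        ,  0.        ,  0.        ,  1.        ]])}
```

View pics/scene0.png

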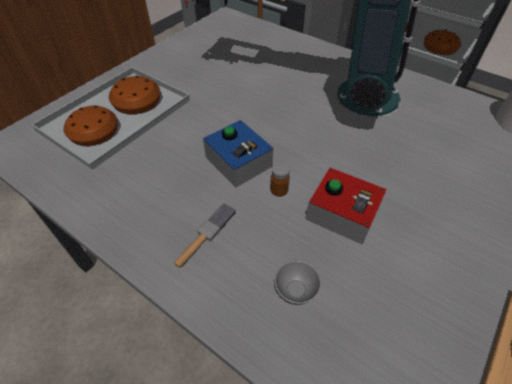

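View pics/top0.png

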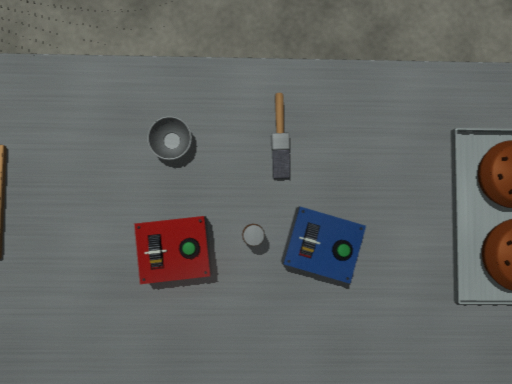

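```bash
cat > h.py <<'E'
import numpy as np,cv2
from station import manip
def cal(n):
    c=manip.get_calibration(n); f=192/np.tan(np.radians(c["vertical_fov"]/2)); return f,c["cx"],c["cy"],np.array(c["world_from_camera"])
def ray(n,p):
    f,cx,cy,T=cal(n); d=T[:3,:3]@np.array([(p[0]-cx)/f,(p[1]-cy)/f,1]); return T[:3,3],d/np.linalg.norm(d)
def onz(n,p,z):
    o,d=ray(n,p); return o+d*(z-o[2])/d[2]
def two(p,q):
    o1,d1=ray("scene",p);o2,d2=ray("top",q)
    t=np.linalg.lstsq(np.c_[d1,-d2],o2-o1,rcond=None)[0]
    a=o1+d1*t[0];b=o2+d2*t[1];return (a+b)/2,np.linalg.norm(a-b)
def proj(n,P):
    f,cx,cy,T=cal(n); c=T[:3,:3].T@(np.array(P)-T[:3,3]); return np.array([cx+f*c[0]/c[2],cy+f*c[1]/c[2]])
def blobs(im,lo,hi,amin=30):
    h=cv2.cvtColor(im,cv2.COLOR_RGB2HSV); m=cv2.inRange(h,lo,hi)
    cs,_=cv2.findContours(m,cv2.RETR_EXTERNAL,cv2.CHAIN_APPROX_NONE)
    return [c for c in cs if cv2.contourArea(c)>amin]
E
python3 - <<'E'
from h import *
for n in("scene","top"):
    im=cv2.imread(f"pics/{n}0.png")[:,:,::-1].copy()
    for nm,lo,hi,z in(("green",(45,120,40),(80,255,255),.096),("red",(0,210,120),(4,255,255),.074),("red2",(174,200,120),(180,255,255),.074),("blue",(105,150,60),(120,255,255),.074)):
        for c in blobs(im,lo,hi):
            M=cv2.moments(c);p=(M['m10']/M['m00'],M['m01']/M['m00'])
            print(n,nm,np.round(p,1),cv2.contourArea(c),onz(n,p,z).round(4))
            if nm in("red","blue","red2"):
                b=cv2.approxPolyDP(cv2.convexHull(c),4,True)[:,0]
                for q in b: print("    ",q,onz(n,q,z).round(4))
    s=im[215:305,115:235] if n=="top" else im[155:250,290:400]
    cv2.imwrite(f"pics/{n}0z.png",cv2.resize(s,None,fx=5,fy=5,interpolation=cv2.INTER_CUBIC)[:,:,::-1])
E
```

```text
scene green [334.3 184.8] 85.5 [0.507  0.1286 0.096 ]
scene green [228.8 130.8] 63.0 [ 0.505  -0.1973  0.096 ]
scene red [348.  197.4] 1003.0 [0.504  0.1682 0.074 ]
     [329 171] [0.4546 0.0891 0.074 ]
     [382 192] [0.4397 0.2269 0.074 ]
     [370 222] [0.5389 0.2416 0.074 ]
     [315 202] [0.5629 0.1115 0.074 ]
scene blue [238.4 145.7] 1443.0 [ 0.5179 -0.155   0.074 ]
     [241 122] [ 0.435  -0.2103  0.074 ]
     [271 148] [ 0.4728 -0.0785  0.074 ]
     [233 168] [ 0.5916 -0.1146  0.074 ]
     [205 138] [ 0.5483 -0.2485  0.074 ]
top green [343.3 249.8] 125.5 [ 0.5013 -0.2012  0.096 ]
top green [188.2 247.8] 120.0 [0.5028 0.1266 0.096 ]
top red [169.  234.4] 1410.0 [0.53   0.1706 0.074 ]
     [203 221] [0.5594 0.0983 0.074 ]
     [201 242] [0.5143 0.1018 0.074 ]
     [176 256] [0.4839 0.1547 0.074 ]
     [141 265] [0.4643 0.2288 0.074 ]
     [139 224] [0.5516 0.2353 0.074 ]
top blue [324.4 244.8] 3938.5 [ 0.5106 -0.1649  0.074 ]
     [300 207] [ 0.5918 -0.1116  0.074 ]
     [364 226] [ 0.552  -0.2515  0.074 ]
     [349 282] [ 0.4311 -0.2182  0.074 ]
     [284 263] [ 0.4707 -0.0774  0.074 ]
```

```bash
python3 - <<'E'
from h import *
for n in("scene","top"):
    im=cv2.imread(f"pics/{n}0.png")[:,:,::-1].copy()
    h=cv2.cvtColor(im,cv2.COLOR_RGB2HSV)
    m=((h[:,:,0]<6)|(h[:,:,0]>172))&(h[:,:,1]>150)&(h[:,:,2]>70)
    m=m.astype(np.uint8)*255
    if n=="top": m[:, :110]=0;m[:,260:]=0
    else: m[:150]=0;m[:,:290]=0
    m=cv2.morphologyEx(m,cv2.MORPH_CLOSE,np.ones((3,3)))
    cs,_=cv2.findContours(m,cv2.RETR_EXTERNAL,cv2.CHAIN_APPROX_NONE)
    c=max(cs,key=cv2.contourArea); hull=cv2.convexHull(c)
    W=np.array([onz(n,q,.074)[:2] for q in hull[:,0]],np.float32)*1000
    r=cv2.minAreaRect(W); print(n,r)
    for q in cv2.approxPolyDP(hull,5,True)[:,0]: print(q,onz(n,q,.074).round(4))
E
```

```text
scene ((498.3624267578125, 164.6212615966797), (129.81019592285156, 147.38040161132812), 6.849262714385986)
[330 168] [0.4438 0.086  0.074 ]
[385 189] [0.4264 0.2288 0.074 ]
[369 226] [0.5504 0.2446 0.074 ]
[310 202] [0.57  0.102 0.074]
top ((497.7251892089844, 163.53468322753906), (129.08926391601562, 149.68911743164062), 6.932169437408447)
[203 216] [0.5702 0.0984 0.074 ]
[209 275] [0.4441 0.0835 0.074 ]
[141 283] [0.4262 0.2279 0.074 ]
[135 224] [0.5515 0.2438 0.074 ]
```

View pics/top0z.png

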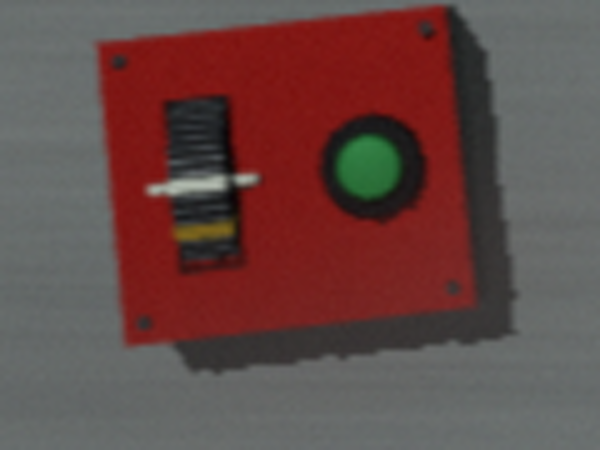

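View pics/scene0z.png

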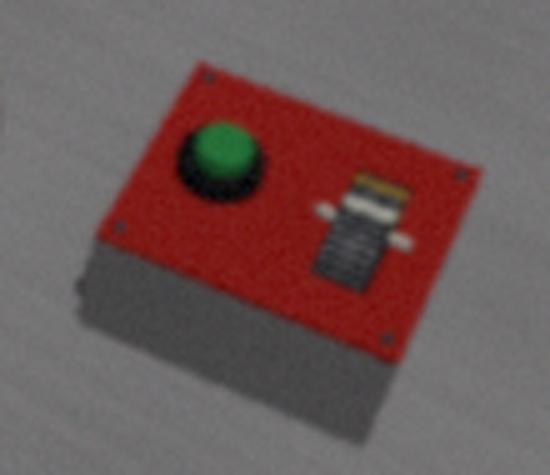

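```bash
cat >> h.py <<'E'
from scipy.spatial.transform import Rotation as R
C=np.array([.498,.164]); YAW=np.radians(6.85)
ex=np.array([np.cos(YAW),np.sin(YAW)]);ey=np.array([-ex[1],ex[0]])
def box(x,y,z): return np.r_[C+x*ex+y*ey,z]
def goto(P):
    s=manip.sense(); r=R.from_rotvec(s["tool_rot"])
    want=R.from_matrix(np.c_[np.r_[ex,0],np.r_[ey*-1,0],[0,0,-1]])
    print("shift mm",(r.inv().apply(P-s["tcp_pos"])*1000).round(2),"turn deg",np.degrees((r.inv()*want).as_rotvec()).round(2))
def st():
    s=manip.sense(); d=s["tcp_pos"][:2]-C
    print("t",round(s["clock"],2),"box xyz mm",(np.r_[d@ex,d@ey,s["tcp_pos"][2]]*1000).round(2),"F",s["force"].round(2),"Fx_box",round(s["force"][:2]@ex,2),"w",round(s["gripper_width"]*1000,1))
E
python3 -c "
from h import *
st();goto(box(-.009,.035,.120))"
```

```text
t 0.1 box xyz mm [-376.27 -635.37  193.62] F [-0.09 -0.15 -0.53] Fx_box -0.1 w 85.6
shift mm [ 523.52 -556.81   74.87] turn deg [-0.12  0.   14.51]
```

```bash
python3 -m creep '[[0,40,-42,0,0,0,3],[0,80,-85,0,0,0,6],[0,120,-128,0,0,0,9],[0,160,-170,0,0,0,12],[0,200,-213,0,0,0,14.5],[0,240,-255,0,0,0,14.5],[0,280,-298,0,0,0,14.5],[0,320,-340,0,0,0,14.5],[0,360,-383,0,0,0,14.5],[0,400,-425,0,0,0,14.5],[0,440,-468,0,0,0,14.5],[0,480,-510,5,0,0,14.5],[0,510,-542,20,0,0,14.5],[0,523.5,-557,40,0,0,14.5],[0,523.5,-557,55,0,0,14.5],[0,523.5,-557,65,0,0,14.5],[0,523.5,-557,75,0,0,14.5],[0,523.5,-557,75,0,0,14.5],[0,523.5,-557,75,0,0,14.5]]' 20; python3 - <<'E'
from h import *
st();goto(box(-.009,.035,.0925))
for n in("scene","top"):
    im=manip.camera(n); s=im[190:310,90:260] if n=="top" else im[120:250,270:440]
    cv2.imwrite(f"pics/{n}1.png",cv2.resize(s,None,fx=4,fy=4)[:,:,::-1])
E
```

```text
clock: 2.48
tcp_pos: [0.4854, 0.1968, 0.1205]
tool_rot: [-3.136, -0.187, -0.002]
force: [0.7, -0.5, 0.5]
gripper_width: -0.0002
t 2.48 box xyz mm [ -8.62  34.08 120.46] F [ 0.69 -0.47  0.47] Fx_box 0.63 w -0.2
shift mm [-0.42 -0.92 27.96] turn deg [-0.01 -0.08 -0.04]
```

View pics/scene1.png

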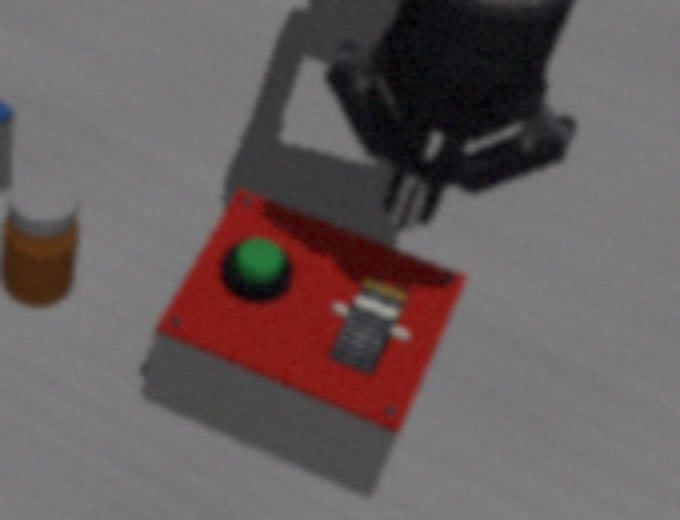

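View pics/top1.png

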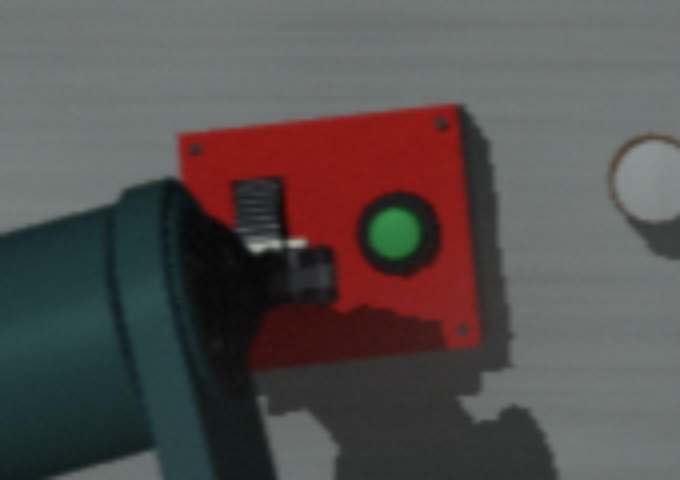

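```bash
python3 -m creep '[[0,-0.4,-0.9,10,0,0,0],[0,-0.4,-0.9,20,0,0,0],[0,-0.4,-0.9,28,0,0,0],[0,-0.4,-0.9,31,0,0,0],[0,-0.4,-0.9,33,0,0,0],[0,-0.4,-0.9,33,0,0,0]]'; python3 -c "
from h import *
st()"
```

```text
clock: 3.32
tcp_pos: [0.4846, 0.198, 0.0867]
tool_rot: [3.136, 0.188, 0.0]
force: [-0.5, 0.2, 0.4]
gripper_width: -0.0
t 3.33 box xyz mm [-9.25 35.4  86.75] F [-0.49  0.24  0.4 ] Fx_box -0.46 w -0.0
```

```bash
python3 -m creep '[[0,0,0,1,0,0,0],[0,0,0,1.5,0,0,0],[0,0,0,1.5,0,0,0],[0,0,0,1.5,0,0,0]]'; python3 - <<'E'
from h import *
for i in range(3):
    im=manip.camera("scene"); st()
s=im[120:250,270:440]
cv2.imwrite("pics/scene2.png",cv2.resize(s,None,fx=4,fy=4)[:,:,::-1])
E
```

```text
clock: 3.82
tcp_pos: [0.4845, 0.198, 0.0852]
tool_rot: [3.136, 0.188, 0.0]
force: [0.5, 0.3, 0.5]
gripper_width: -0.0001
t 3.88 box xyz mm [-9.34 35.38 85.24] F [ 0.41 -0.68  0.39] Fx_box 0.32 w 0.2
t 3.92 box xyz mm [-9.33 35.36 85.25] F [-1.11  0.17  0.25] Fx_box -1.08 w 0.0
t 3.98 box xyz mm [-9.37 35.39 85.19] F [-0.48  0.74 -0.54] Fx_box -0.38 w 0.4
```

View pics/scene2.png

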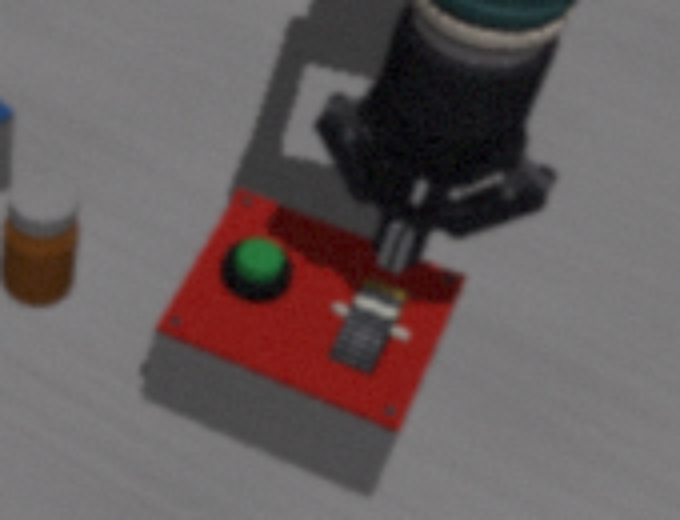

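```bash
python3 - <<'E'
from h import *
f=lambda P:((proj("scene",P)-[270,120])*4).round(0)
for x in(-.03,-.02,-.009,0): print(x,f(box(x,.035,.085)),f(box(x,.035,.12)))
print("crown",f(box(0,.035,.09)),"bars", [f(box(0,.035+d,.075)) for d in(-.02,.02)], "button",f(box(0,-.038,.096)))
s=manip.sense();print(s["joint_pos"],R.from_rotvec(s["tool_rot"]).as_matrix().round(3))
print(onz("scene",(366,187.5),.085),onz("scene",(365,196),.09))
E
```

```text
-0.03 [387. 277.] [401. 239.]
-0.02 [381. 288.] [395. 250.]
-0.009 [375. 301.] [389. 262.]
0 [370. 311.] [384. 273.]
crown [372. 306.] bars [array([334., 309.]), array([399., 335.])] button [257. 253.]
[ 2.79719409e-01  7.62440099e-02  1.60196808e+00 -8.43054601e-05
  1.46339206e+00  1.73076859e+00] [[ 0.993  0.119  0.   ]
 [ 0.119 -0.993 -0.   ]
 [ 0.     0.    -1.   ]]
[0.45969706 0.19132389 0.085     ] [0.48984072 0.20181078 0.09      ]
```

```bash
python3 - <<'E'
from h import *
for n,(a,b,w) in {"scene":(330,140,80),"top":(110,200,100)}.items():
    im=manip.camera(n); s=im[b:b+w*3//4,a:a+w].astype(float)
    s=(255*np.clip(s/140,0,1)**.5).astype(np.uint8); k=800/w
    s=cv2.resize(s,(800,600),interpolation=cv2.INTER_CUBIC)
    for P,c in((box(-.009,.035,.085),(255,255,0)),(box(-.009,.035,.085+.073),(0,255,255)),(box(0,.035,.09),(255,0,255))):
        q=(proj(n,P)+.5-[a,b])*k; cv2.drawMarker(s,tuple(int(v) for v in q),c,0,20,2)
    cv2.imwrite(f"pics/{n}3.png",s[:,:,::-1])
E
```

```text
(no output)
```

View pics/scene3.png

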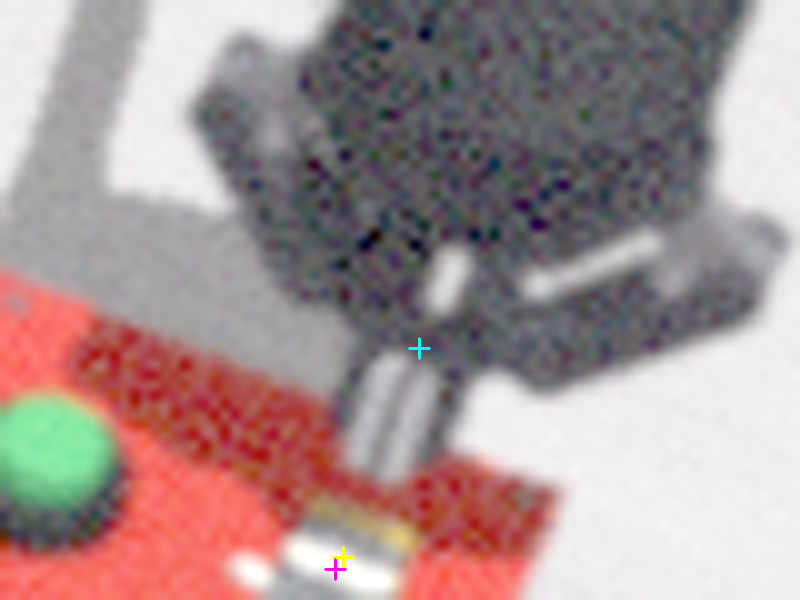

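View pics/top3.png

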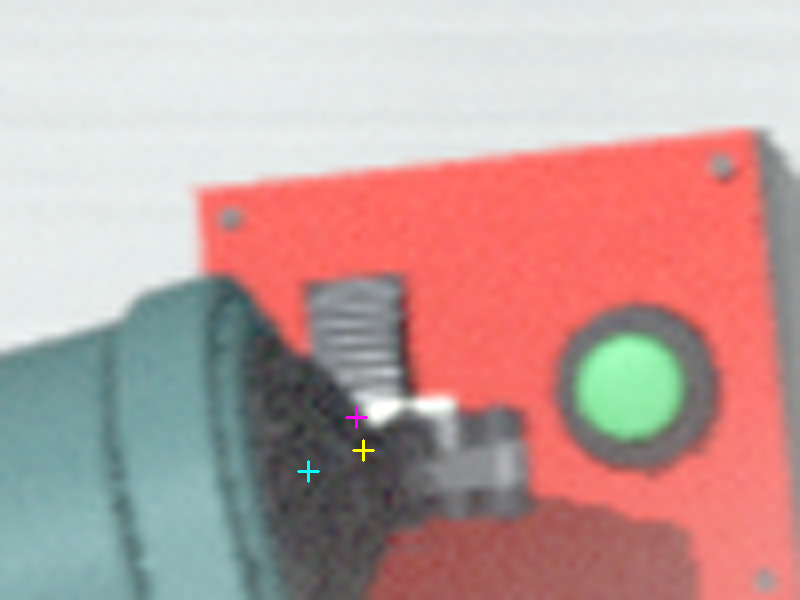

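```bash
python3 - <<'E'
from h import *
def bx(P): return (np.r_[(P[:2]-C)@ex,(P[:2]-C)@ey,P[2]]*1000).round(1)
for p in((350,150.5),(353,148),(354,157)):
  for q in((175,258),(173,257)):
    P,e=two(p,q); print(bx(P),round(e*1000,1))
for z in(.12,.14,.16): print(bx(onz("top",(174.5,258),z)))
for z in(.09,.1,.11,.12): print("tip",z,bx(onz("scene",(368.5,188.5),z)))
E
```

```text
[-11.4 -24.2 200.8] 1.1
[ -8.6 -22.4 204. ] 3.7
[-11.9 -22.5 208.8] 4.9
[ -9.1 -20.7 211.9] 2.3
[-13.9 -17.  182.6] 8.2
[-11.  -15.2 185.9] 5.5
[-16.2 -10.7 120. ]
[-15.1 -13.7 140. ]
[-13.9 -16.7 160. ]
tip 0.09 [-30.   38.3  90. ]
tip 0.1 [-20.6  38.9 100. ]
tip 0.11 [-11.2  39.5 110. ]
tip 0.12 [ -1.8  40.1 120. ]
```

```bash
python3 -m creep '[[0,0,0,3,0,0,0],[0,0,0,6,0,0,0],[0,0,0,8,0,0,0],[0,0,0,8,0,0,0]]'; python3 - <<'E'
from h import *
st()
for n,(a,b,w) in {"scene":(330,140,80),"top":(110,200,100)}.items():
    im=manip.camera(n); s=im[b:b+w*3//4,a:a+w].astype(float)
    s=(255*np.clip(s/140,0,1)**.5).astype(np.uint8); k=800/w
    s=cv2.resize(s,(800,600),interpolation=cv2.INTER_CUBIC)
    cv2.imwrite(f"pics/{n}4.png",s[:,:,::-1])
st()
E
```

```text
clock: 4.58
tcp_pos: [0.4843, 0.1979, 0.0768]
tool_rot: [3.136, 0.188, -0.001]
force: [0.6, -0.1, 0.2]
gripper_width: -0.0
t 4.58 box xyz mm [-9.58 35.33 76.81] F [ 0.59 -0.09  0.23] Fx_box 0.57 w -0.0
t 4.67 box xyz mm [-9.32 35.39 77.19] F [0.05 0.13 0.13] Fx_box 0.07 w -0.1
```

View pics/scene4.png

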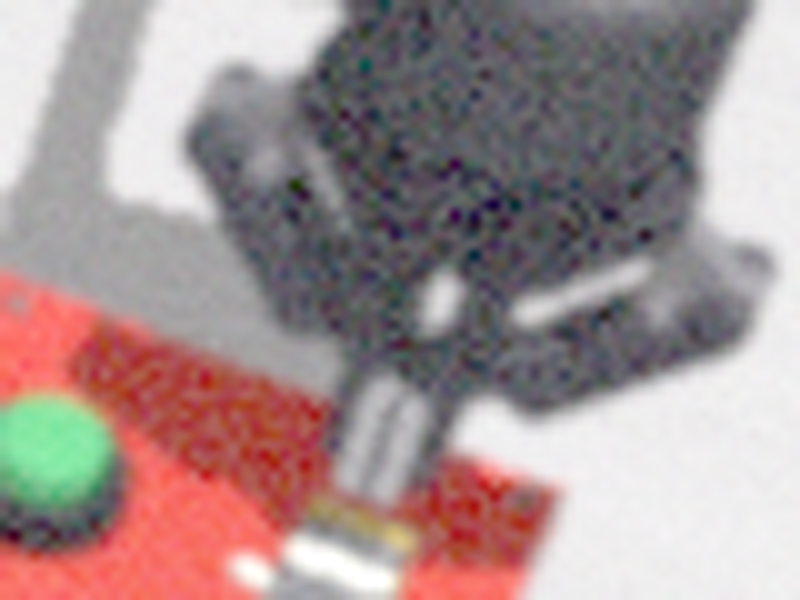

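View pics/top4.png

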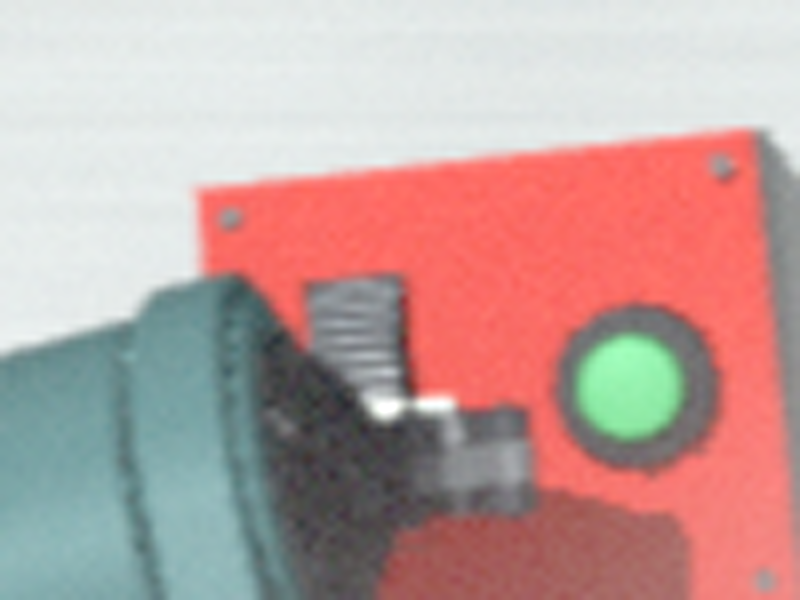

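```bash
python3 -m creep '[[0,0,0,2,0,0,0],[0,0,0,4,0,0,0],[0,0,0,6,0,0,0],[0,0,0,6,0,0,0]]'; python3 - <<'E'
from h import *
for n,(a,b,w) in {"scene":(330,140,80)}.items():
    im=manip.camera(n); s=im[b:b+w*3//4,a:a+w].astype(float)
    s=(255*np.clip(s/140,0,1)**.5).astype(np.uint8); k=800/w
    s=cv2.resize(s,(800,600),interpolation=cv2.INTER_CUBIC)
    cv2.imwrite(f"pics/{n}5.png",s[:,:,::-1])
st()
E
python3 -m creep '[[0,0,0,1,0,0,0],[0,0,0,2,0,0,0],[0,0,0,2,0,0,0]]'
```

```text
clock: 5.18
tcp_pos: [0.4843, 0.1979, 0.0709]
tool_rot: [3.136, 0.188, -0.001]
force: [0.4, -0.2, -0.0]
gripper_width: -0.0001
t 5.22 box xyz mm [-9.47 35.35 71.02] F [-0.57 -1.3   0.08] Fx_box -0.72 w -0.1
clock: 5.6
tcp_pos: [0.4844, 0.198, 0.0691]
tool_rot: [3.136, 0.188, -0.0]
force: [0.0, 0.2, 0.1]
gripper_width: -0.0
```

View pics/scene5.png

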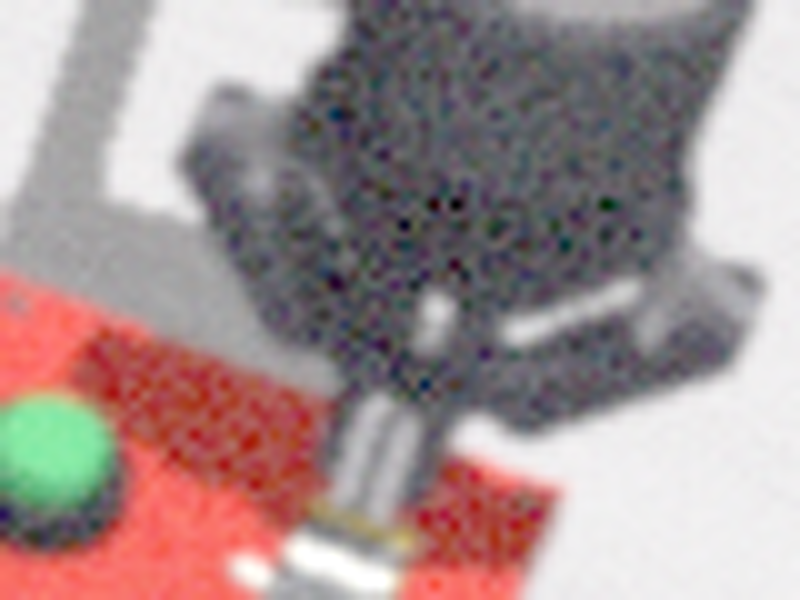

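```bash
python3 -m creep '[[0,0,0,1,0,0,0],[0,0,0,2,0,0,0],[0,0,0,2,0,0,0]]';python3 -m creep '[[0,0,0,1,0,0,0],[0,0,0,2,0,0,0],[0,0,0,2,0,0,0]]'
```

```text
clock: 5.98
tcp_pos: [0.4844, 0.198, 0.067]
tool_rot: [3.136, 0.188, -0.0]
force: [-0.0, -0.9, -0.1]
gripper_width: -0.0001
clock: 6.35
tcp_pos: [0.4844, 0.198, 0.065]
tool_rot: [3.136, 0.188, -0.0]
force: [0.8, -0.1, 0.6]
gripper_width: 0.0002
```

```bash
python3 -m creep '[[0,0,0,1,0,0,0],[0,0,0,2,0,0,0],[0,0,0,2,0,0,0]]'; python3 - <<'E'
from h import *
def bx(P): return (np.r_[(P[:2]-C)@ex,(P[:2]-C)@ey,P[2]]*1000).round(1)
for n,(a,b,w) in {"scene":(330,140,80)}.items():
    im=manip.camera(n); s=im[b:b+w*3//4,a:a+w].astype(float)
    s=(255*np.clip(s/140,0,1)**.5).astype(np.uint8); k=800/w
    s=cv2.resize(s,(800,600),interpolation=cv2.INTER_CUBIC)
    cv2.imwrite(f"pics/{n}6.png",s[:,:,::-1])
st()
for z in(.08,.09,.1): print(bx(onz("scene",(366.5,192),z)))
E
```

```text
clock: 6.72
tcp_pos: [0.4844, 0.198, 0.063]
tool_rot: [3.136, 0.188, -0.0]
force: [-0.4, 0.0, 0.6]
gripper_width: 0.0
t 6.78 box xyz mm [-9.41 35.37 63.1 ] F [-0.67 -0.26 -0.06] Fx_box -0.7 w -0.1
[-26.3  37.   80. ]
[-17.1  37.6  90. ]
[ -7.9  38.3 100. ]
```

View pics/scene6.png

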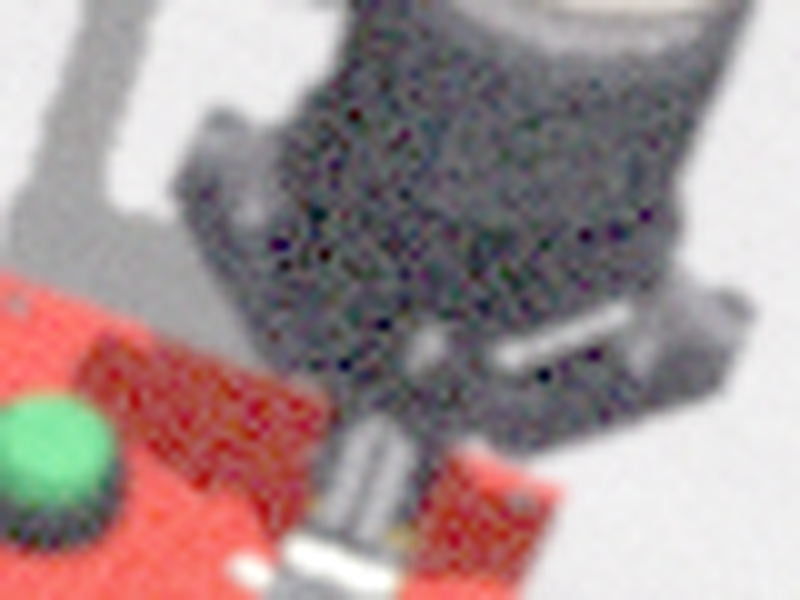

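```bash
python3 -m creep '[[0,0,0,1,0,0,0],[0,0,0,2,0,0,0],[0,0,0,2,0,0,0]]';python3 -m creep '[[0,0,0,1,0,0,0],[0,0,0,2,0,0,0],[0,0,0,2,0,0,0]]'
```

```text
clock: 7.15
tcp_pos: [0.4844, 0.198, 0.061]
tool_rot: [3.136, 0.188, -0.0]
force: [-0.1, -0.5, -0.1]
gripper_width: 0.0002
clock: 7.52
tcp_pos: [0.4844, 0.198, 0.059]
tool_rot: [3.136, 0.188, -0.0]
force: [-0.2, 0.1, -0.6]
gripper_width: 0.0001
```

```bash
cat >> h.py <<'E'
def shot(n,tag):
    a,b,w={"scene":(330,140,80),"top":(110,200,100)}[n]
    im=manip.camera(n); s=im[b:b+w*3//4,a:a+w].astype(float)
    s=(255*np.clip(s/140,0,1)**.5).astype(np.uint8)
    s=cv2.resize(s,(800,600),interpolation=cv2.INTER_CUBIC)
    cv2.imwrite(f"pics/{n}{tag}.png",s[:,:,::-1])
E
python3 -c "
from h import *
shot('scene','7');shot('top','7');st()"
```

```text
t 7.62 box xyz mm [-9.36 35.36 59.17] F [-0.32 -0.17  0.49] Fx_box -0.33 w 0.3
```

View pics/scene7.png

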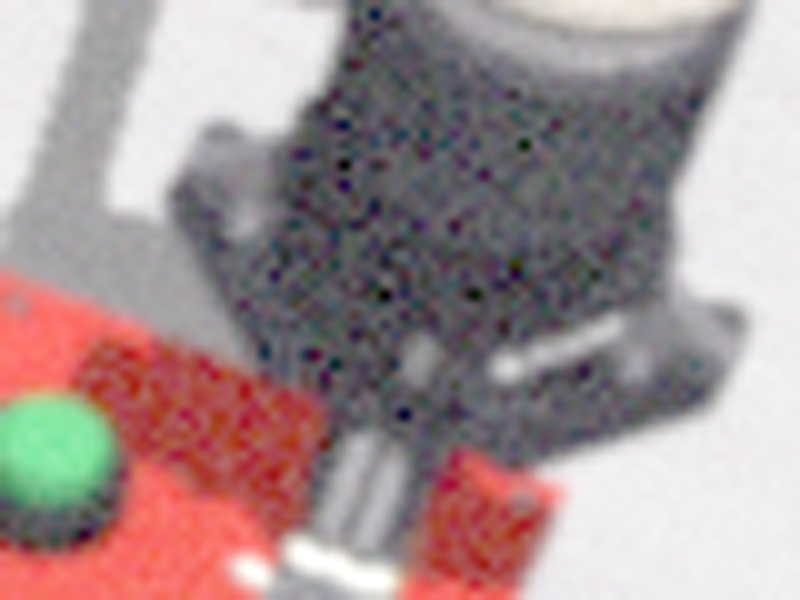

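View pics/top7.png

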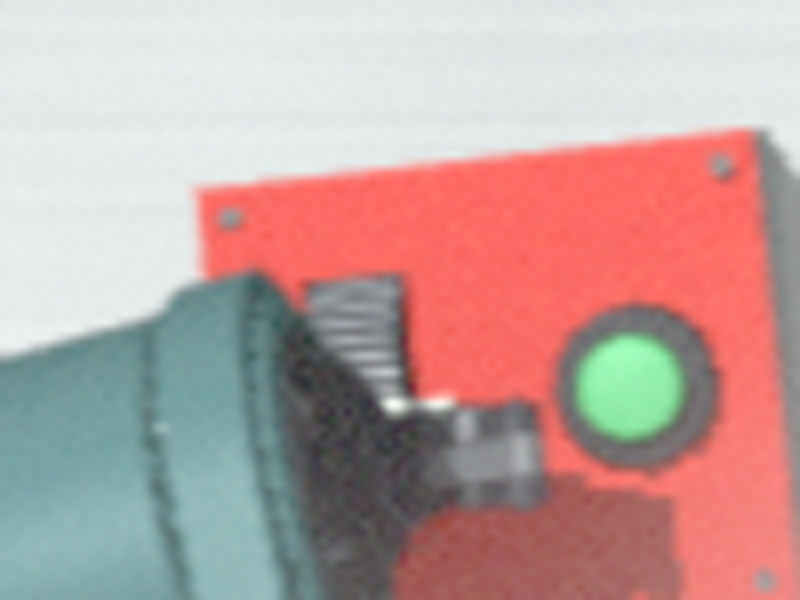

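```bash
python3 -m creep '[[0,0,0,1,0,0,0],[0,0,0,2,0,0,0],[0,0,0,3,0,0,0],[0,0,0,3,0,0,0]]';python3 -m creep '[[0,0,0,1,0,0,0],[0,0,0,2,0,0,0],[0,0,0,2,0,0,0]]'
```

```text
clock: 8.12
tcp_pos: [0.4844, 0.198, 0.056]
tool_rot: [3.136, 0.188, -0.0]
force: [-0.1, -0.2, -0.8]
gripper_width: 0.0002
clock: 8.5
tcp_pos: [0.4844, 0.198, 0.054]
tool_rot: [3.136, 0.188, -0.0]
force: [0.2, 0.1, -0.3]
gripper_width: -0.0001
```

```bash
python3 -m creep '[[0,0,0,1,0,0,0],[0,0,0,2,0,0,0],[0,0,0,2,0,0,0]]';python3 -c "
from h import *
shot('scene','8');st()"
```

```text
clock: 8.88
tcp_pos: [0.4847, 0.198, 0.0525]
tool_rot: [3.136, 0.188, 0.001]
force: [0.2, -0.4, 0.8]
gripper_width: 0.0001
t 8.93 box xyz mm [-9.15 35.41 52.55] F [-0.64 -0.45  1.32] Fx_box -0.69 w 0.1
```

View pics/scene8.png

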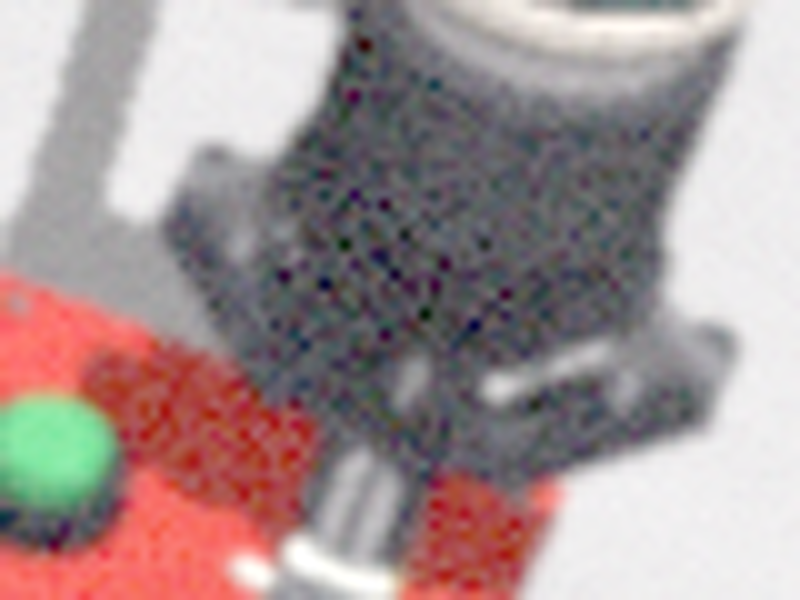

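```bash
python3 -m creep '[[0,0,0,1,0,0,0],[0,0,0,2,0,0,0],[0,0,0,2,0,0,0]]';python3 -m creep '[[0,0,0,1,0,0,0],[0,0,0,2,0,0,0],[0,0,0,2,0,0,0]]';python3 -c "
from h import *
shot('scene','9');st();shot('top','9');st();manip.camera('top');st()"
```

```text
clock: 9.3
tcp_pos: [0.4848, 0.1981, 0.0506]
tool_rot: [-3.136, -0.188, -0.001]
force: [-0.8, 0.2, 5.0]
gripper_width: 0.0002
clock: 9.68
tcp_pos: [0.485, 0.1981, 0.0489]
tool_rot: [-3.136, -0.188, -0.002]
force: [-0.7, 0.2, 6.5]
gripper_width: 0.0003
t 9.72 box xyz mm [-8.84 35.41 48.93] F [-0.75 -0.46  6.45] Fx_box -0.8 w 0.2
t 9.78 box xyz mm [-8.81 35.4  48.96] F [-0.06 -0.54  5.79] Fx_box -0.13 w 0.1
t 9.82 box xyz mm [-8.78 35.42 49.02] F [-1.37 -0.42  6.23] Fx_box -1.41 w 0.0
```

View pics/scene9.png

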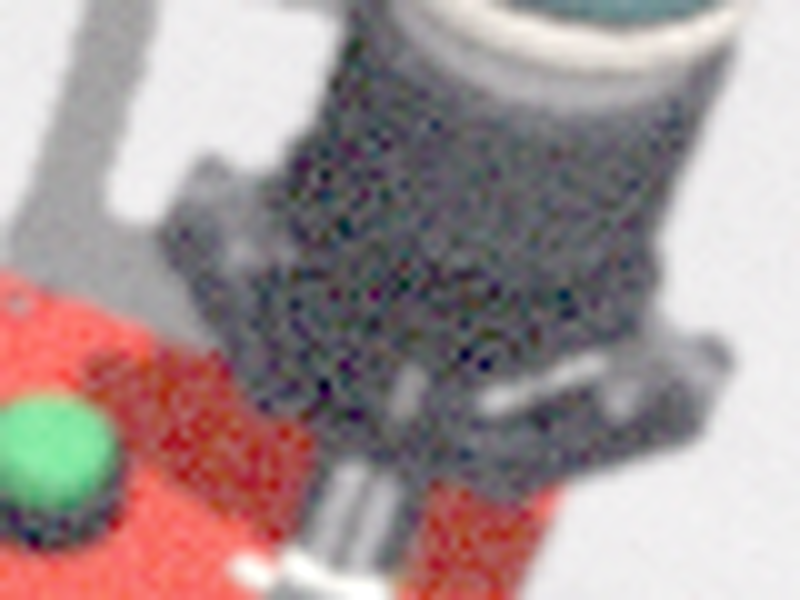

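View pics/top9.png

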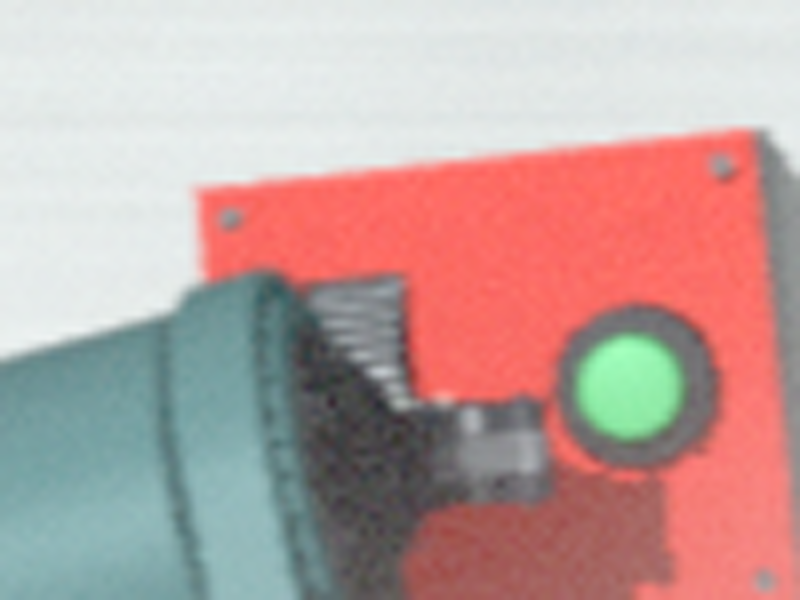

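```bash
python3 -m creep '[[0,2,0,0.3,0,0,0],[0,4,0,0.3,0,0,0],[0,6,0,0.3,0,0,0],[0,8,0,0.3,0,0,0],[0,10,0,0.3,0,0,0],[0,10,0,0.3,0,0,0]]';python3 -c "
from h import *
shot('scene','10');st()"
```

```text
clock: 10.58
tcp_pos: [0.4956, 0.1994, 0.049]
tool_rot: [-3.136, -0.188, -0.004]
force: [0.5, 0.1, 5.8]
gripper_width: -0.0001
t 10.62 box xyz mm [ 1.87 35.43 48.99] F [ 0.99 -0.1   6.43] Fx_box 0.97 w -0.5
```

View pics/scene10.png

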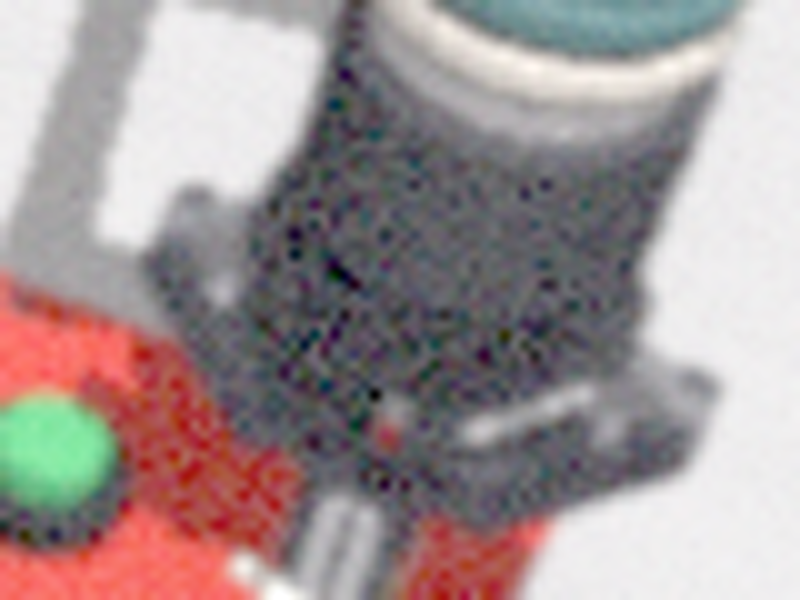

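```bash
sed -i 's/(330,140,80)/(330,160,80)/' h.py; python3 -m creep '[[0,2,0,0,0,0,0],[0,4,0,0,0,0,0],[0,6,0,0,0,0,0],[0,7,0,0,0,0,0],[0,7,0,0,0,0,0]]';python3 -c "
from h import *
shot('scene','11');st()"
```

```text
clock: 11.25
tcp_pos: [0.503, 0.2003, 0.0491]
tool_rot: [-3.135, -0.188, -0.006]
force: [1.1, -0.1, 6.9]
gripper_width: -0.0001
t 11.3 box xyz mm [ 9.34 35.43 49.14] F [1.05 0.56 6.65] Fx_box 1.1 w -0.1
```

View pics/scene11.png

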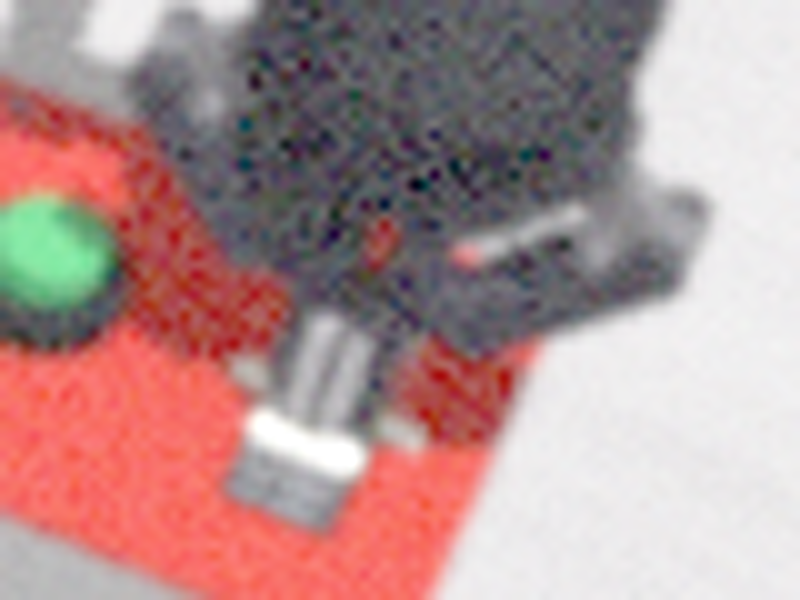

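```bash
python3 -m creep '[[0,0,0,-4,0,0,0],[0,0,0,-12,0,0,0],[0,0,0,-25,0,0,0],[0,-40,0,-45,0,0,0],[0,-80,0,-60,0,0,0],[0,-80,0,-60,0,0,0],[0,-80,0,-60,0,0,0]]';python3 -c "
from h import *
shot('scene','12');shot('top','12');st()
print((box(0,-.038,0)))"
```

```text
clock: 12.18
tcp_pos: [0.4223, 0.1905, 0.1081]
tool_rot: [-3.136, -0.188, -0.001]
force: [0.4, -0.0, 0.1]
gripper_width: 0.0001
t 12.28 box xyz mm [-71.93  35.25 107.42] F [ 0.69 -0.51 -0.44] Fx_box 0.63 w -0.0
[0.50253228 0.12627125 0.        ]
```

View pics/scene12.png

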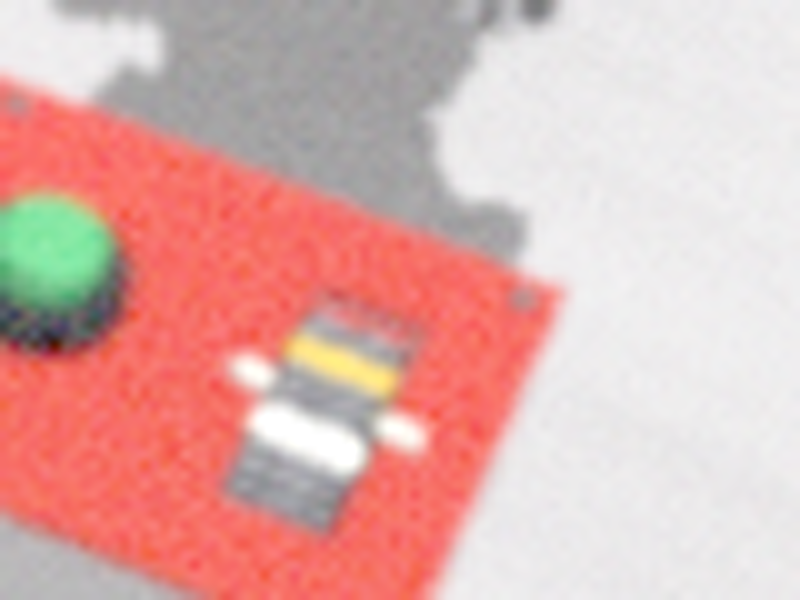

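View pics/top12.png

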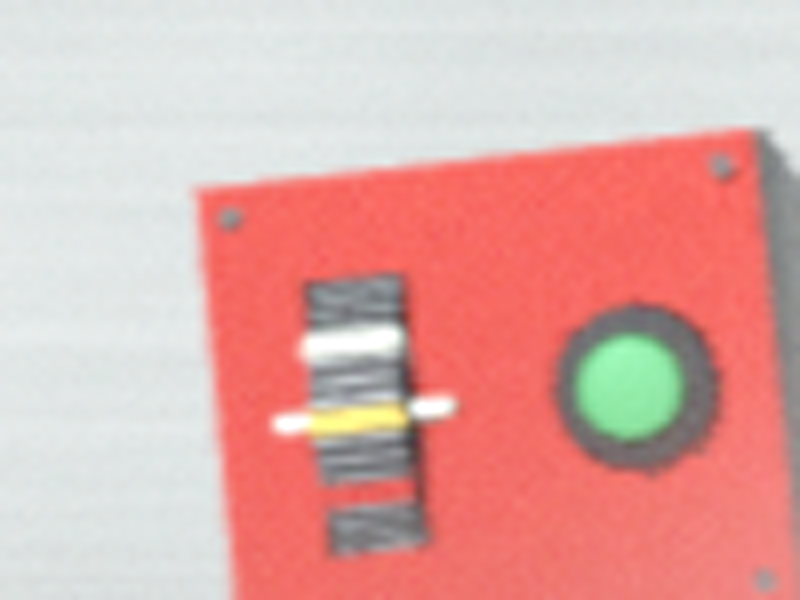

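```bash
python3 -m creep '[[0,0,35,0,0,0,0],[0,0,73.3,0,0,0,0],[0,35,73.3,0,0,0,0],[0,72,73.3,0,0,0,0],[0,72,73.3,10,0,0,0],[0,72,73.3,20,0,0,0],[0,72,73.3,30,0,0,0],[0,72,73.3,40,0,0,0],[0,72,73.3,43,0,0,0],[0,72,73.3,43,0,0,0]]';python3 -c "
from h import *
sh=shot('scene','13');shot('top','13');st();goto(box(0,-.038,.059))"
```

```text
clock: 13.52
tcp_pos: [0.502, 0.1263, 0.0648]
tool_rot: [3.136, 0.188, -0.0]
force: [0.1, -0.4, 0.7]
gripper_width: -0.0004
t 13.62 box xyz mm [-4.000e-02 -3.791e+01  6.545e+01] F [-0.02 -0.5  -0.09] Fx_box -0.08 w 0.2
shift mm [0.04 0.09 6.45] turn deg [ 0.01 -0.06  0.01]
```

View pics/scene13.png

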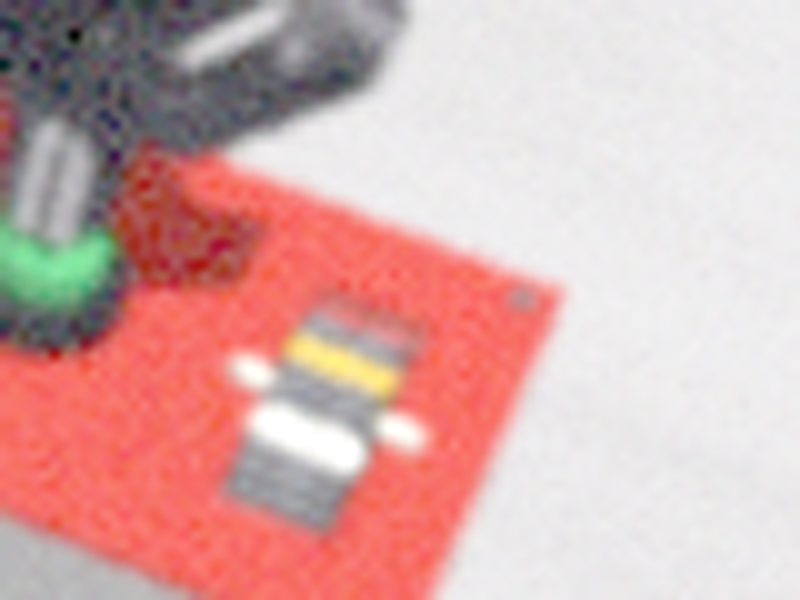

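View pics/top13.png

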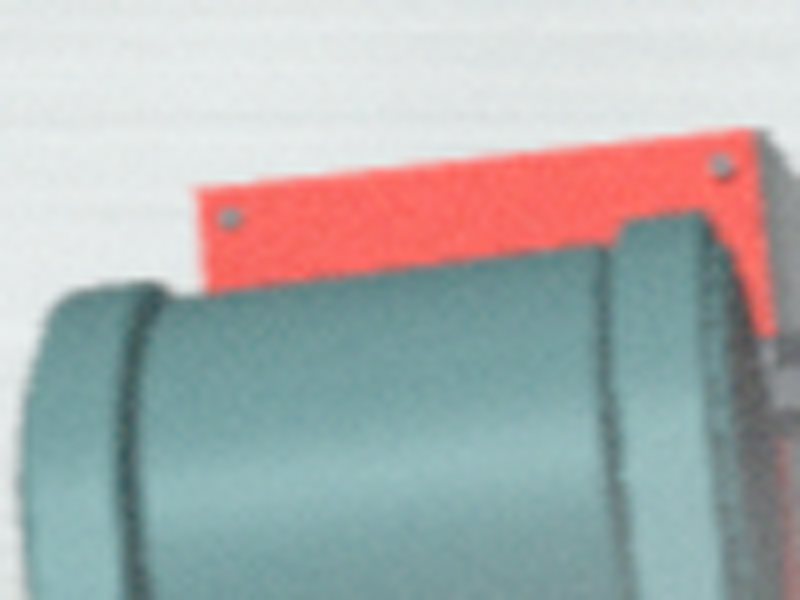

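```bash
python3 -m creep '[[0,0,0,3,0,0,0],[0,0,0,6,0,0,0],[0,0,0,8,0,0,0],[0,0,0,8,0,0,0]]'; python3 -m creep '[[0,0,0,1,0,0,0],[0,0,0,2,0,0,0],[0,0,0,3,0,0,0],[0,0,0,3,0,0,0]]'
```

```text
clock: 14.12
tcp_pos: [0.5024, 0.1263, 0.0571]
tool_rot: [-3.136, -0.188, -0.001]
force: [-0.3, 0.1, 2.2]
gripper_width: 0.0002
clock: 14.62
tcp_pos: [0.5024, 0.1263, 0.0541]
tool_rot: [3.136, 0.188, 0.001]
force: [-0.4, -0.2, 3.8]
gripper_width: -0.0
```

```bash
python3 -m creep '[[0,0,0,1,0,0,0],[0,0,0,2,0,0,0],[0,0,0,2,0,0,0]]'; python3 -m creep '[[0,0,0,0.5,0,0,0],[0,0,0,1,0,0,0],[0,0,0,1,0,0,0]]'; python3 -c "
from h import *
shot('scene','14')
st()"
```

```text
clock: 15.0
tcp_pos: [0.5025, 0.1264, 0.0534]
tool_rot: [3.136, 0.188, 0.002]
force: [-3.0, -0.8, 8.9]
gripper_width: 0.0001
clock: 15.38
tcp_pos: [0.5025, 0.1263, 0.0533]
tool_rot: [3.136, 0.188, 0.002]
force: [-5.1, -0.8, 12.4]
gripper_width: 0.0
t 15.43 box xyz mm [-2.000e-02 -3.793e+01  5.327e+01] F [-4.01 -1.03 12.8 ] Fx_box -4.11 w -0.1
```

```bash
python3 -m creep '[[0,0,0,-4,0,0,0],[0,0,0,-12,0,0,0],[0,0,0,-30,0,0,0],[0,0,0,-60,0,0,0],[0,-50,0,-90,0,0,0],[0,-100,0,-110,0,0,0],[0,-100,0,-110,0,0,0],[0,-100,0,-110,0,0,0]]';python3 -c "
from h import *
shot('scene','15');shot('top','15');st()
import cv2
for n in ('scene','top'): cv2.imwrite(f'pics/{n}16.png',manip.camera(n)[:,:,::-1])
a=cv2.imread('pics/scene15.png');b=cv2.imread('pics/top15.png');cv2.imwrite('pics/both.png',cv2.resize(np.hstack([a,b]),(800,300)))
a=cv2.imread('pics/scene16.png');b=cv2.imread('pics/top16.png');cv2.imwrite('pics/both2.png',cv2.resize(np.hstack([a,b]),(800,300)))
"
```

```text
clock: 16.42
tcp_pos: [0.4032, 0.1144, 0.1612]
tool_rot: [3.136, 0.188, 0.002]
force: [0.2, 0.3, -1.2]
gripper_width: -0.0
t 16.52 box xyz mm [-100.07  -38.02  160.12] F [ 0.18 -0.36  0.43] Fx_box 0.14 w 0.1
```

View pics/both.png

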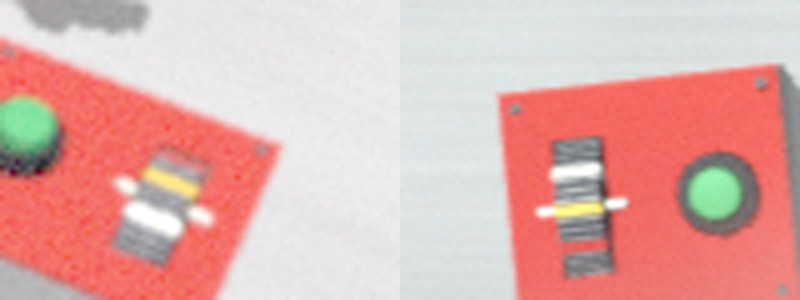

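View pics/both2.png

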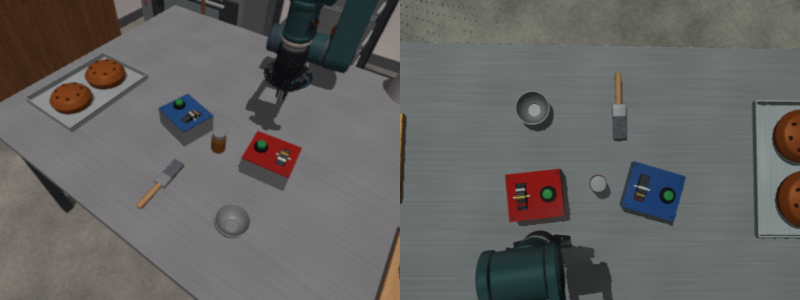

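```bash
python3 -c "
from station import manip
manip.close_job()"
```

```text
the job is handed in; nothing more can be done
```

The red box's wheel now stands with the yellow mark at the pointer bars. Its green start button was pressed to the stop and is up again, and the job is handed in at about 16.6 s of the 42 s allowed.

- **Wheel:** I pressed a closed fingertip on it with about 6 N and rubbed it about 18 mm towards the back of the box. After lifting off, both cameras showed yellow at the bars, with red still short of them.
- **Button:** It started to yield at about 2 N and then stopped hard at about 12 N, which I took as fully down. I inferred that from the force and travel, since there is no direct reading of the button. In the last pictures it is up.
- **Everything else:** The final pictures show the blue box, jar, brush and bowl looking unmoved. I judged this by eye and did not measure it. The hand is clear, and the measured force is about zero.

**One disagreement:** the closed fingertips touched things when the reported tool height was about 37 mm below the true contact height. The wheel top at 90 mm was touched at a reading of about 53 mm. The cameras agreed that the fingertip was higher than reported, so I went down in small steps and relied on the pictures and the force instead of the reported height.

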